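# Static balance check: find the rotor's heavy side by feel and hold it down

### The job

Hang the orange pointer clip astride the horizontal bar of the balancing stand, at the middle of the bar right above the rotor, and let go of it. Then take the rotor's crank handle and turn the rotor to feel where its hidden heavy side is, and finish still holding the handle, at rest, with the heavy side straight down, so that a colleague can stick the balance weight on at the top. The clip must stay on the bar; leave the brass weights, the jaw block and the marker pen alone.

Things in the scene. Friction and masses are not known exactly. Their poses are not given: they have to be found in the camera images.
- axle (a point): Centre of the rotor on its horizontal axle, 115 mm above the desk. Axes: z up, x along the axle away from the robot, y left along the bar. The stand (base 150 x 200 x 12 mm, blue bearing block behind the rotor) is fixed. The rotor is a grey disc, 116 mm diameter, 24 mm thick (12 mm either side of this point along x), crank handle on its front; disc, handle and counter-boss are balanced.
- bar_mid (a point): Middle of the stand's horizontal steel bar, on its centre line, 100 mm straight above the axle point (215 mm above the desk); axes as the stand. The bar is 12 mm in diameter, runs along y and ends in black blocks (26 mm high, 20 mm wide) on posts 85 mm to either side.
- rotor (a joint): Rotor angle: 0 with the handle at the top, growing clockwise as the robot sees it (+1.57: handle at the right, stand -y); several turns either way. A heavy slug of about 0.36 kg is hidden inside, 34 mm from the axle, at an unknown angle, at first not near the bottom. Its torque is 0.12 N m when level with the axle; the bearing drags with 0.16 N m, so the rotor stays where it is left.
- crank_handle: Black crank handle parallel to the axle, 45 mm from it, pointing to the robot. Origin at its middle, 70 mm in front of the axle point. A sleeve of 16 mm diameter, 70 mm between two 21 mm collars; it spins freely on its pin (its own turn about x means nothing), so it can be gripped from above and carried round the full circle of 45 mm radius with the gripper kept upright.
- clip_grip (a point): Middle of the grip of the loose pointer clip (120 g): an orange square post 16 x 16 x 42 mm, top 81 mm, this point 62 mm above the feet. Clip axes: z up, y along the clip (and along the bar when hung), x across. It is an inverted U standing on its legs: below the post a bridge 32 (x) x 40 (y) x 7 mm, then steel legs 5 mm thick, 20 mm apart inside, the lowest 12 mm flaring out.
- clip_seat (a point): Underside of the clip's bridge, midway between the legs: 32 mm above the feet, 30 mm under clip_grip; this rests on the bar's top when the clip hangs (6 mm above bar_mid). Axes as the clip.
- clip: The whole loose pointer clip, origin midway between its feet.
- brass_weight_large: Bystander: loose brass weight with a knob, 38 mm wide, 60 mm tall; origin at the underside.
- brass_weight_small: Bystander: loose brass weight with a knob, 30 mm wide, 47 mm tall; origin at the underside.
- jaw_block: Bystander: loose grey serrated jaw block 64 x 28 x 19 mm; origin at the underside.
- marker: Bystander: loose black and white marker pen, 135 mm long, 16 mm thick; origin at the underside.
Things that resemble listed ones, but are neither listed nor needed, are in the scene too. What is shaped like the clip but green or pink is not meant.

How it is judged:
On the way, in this order (a step that is already met when the one before it is completed fails the run):
1. the clip hangs astride the middle of the bar and is let go (y of clip_seat in the frame of bar_mid between -0.015 and 0.015 m and x of clip_seat in the frame of bar_mid between -0.008 and 0.008 m and z of clip_seat in the frame of bar_mid between 0.002 and 0.01 m and angle between clip's own z axis and vertical below 0.25 rad and angle between the y axis of clip and the y axis of bar_mid, either way round below 0.3 rad and contact force between the fingers and clip below 0.05 N and linear speed of clip below 0.03 m/s), for 0.2 s.
2. the crank handle is held and the rotor has been turned away from its start (contact force between the fingers and crank_handle above 0.5 N and distance of crank_handle from where it was at the start of the episode above 0.015 m), for 0.2 s.
At the end, for the whole second after the job is handed in: The clip hangs upright astride the bar, within 15 mm of its middle and within 0.3 rad of its direction, untouched by the fingers; the fingers hold the crank handle (over 1 N), the rotor is at rest, and its hidden heavy slug is within 0.35 rad (20 degrees) of straight down (all of step 1 and contact force between the fingers and crank_handle above 1 N and velocity of joint rotor between -0.1 and 0.1 rad/s and angle between slug's own z axis and vertical below 0.35 rad and height (world z) of slug below 0.1 m); the arm keeps its last pose, push and grip.
It fails at once if a bystander is moved by more than 30 mm (distance of any of brass_weight_large, brass_weight_small, jaw_block, marker from where it was at the start of the episode above 0.03 m).
It also fails if it takes over 67 s, if anything falls off the work surface, if the arm or the gripper's body presses on something with over 40 N, if the wrist force passes 120 N, or if a joint passes its speed limit or range.

### The arm

A 7-joint arm with a two-finger parallel gripper is mounted at the origin on a cart in front of the work surface, level with it; the furniture and walls round the work are solid. World frame = base frame: x ahead of the robot, y to its left, z up, the work surface at z = 0. Lengths are in m, angles in rad, forces in N, time in s.
With the tool pointing down it reaches from about 0.425 to 0.875 m from the base axis. Payload 8.4 kg.
Tool frame: the origin (TCP) lies at the very end of the fingers, on their centre line; the grasp point (between the pads) lies 19 mm behind it; x points along the fingers, z is the direction in which the jaws open and shut, and the axes are right-handed (so a half turn about x gives the same grasp; the last joint's range is limited). The gripper opens to 87 mm and grips with 3 to 60 N. Pads are 19 mm wide; open, the fingers measure 117 mm over their backs; the gripper's body (75 mm by 190 mm) begins 51 mm behind the grasp point.
Start: joints at [-1.415, 0.333, 0.04, 1.465, -0.013, 1.343, -0.059], TCP at [0.164, 0.629, 0.223] pointing down, gripper open.
Joint ranges: [-2.58, 2.58], [-0.38, 2.09], [-1.3, 1.39], [0.25, 2.4], [-1.5, 4.64], [0.08, 2.09], [-2.65, 2.65]. Speed limits (rad/s): [2.22, 2.22, 2.79, 2.79, 3.14, 3.14, 3.14].

### API

Orientations are given as a unit quaternion [w, x, y, z].
In Python, from station import robot gives the robot as it stands.
- The arm moves only by the tool apply_moves, never from a script. Its argument "series" is a list of rows, each an object with "linear": the shift along the tool's x, y, z in cm, a list of three; "spin": the turn about the tool's x in rad; "gripper": the opening, from 0 (shut) to 1 (fully open). A call has 1 to 8 rows; each row shifts and turns the commanded pose from where the row before left it, along the tool's axes as they then stand; what a row does not reach is not made up. A row lasts 1/10 s, in which the tool goes at most 50 mm and 8.59 degrees, less where a joint would pass 70% of its speed; a pose out of reach is approached as far as the arm can. A call with a gripper value outside its range is refused whole. The fingers move at their own pace and stop on an object; "grip_force" is the grip in N (left out, the last holds). Time passes only in rows, so rows that do not move let the fingers close. It gives the time, the measured TCP pose, the force and the opening at its end, in the units of the state.
- robot.get_obs(): the state, without advancing time (a new reading comes with each control period).
- robot.camera(name): name is "side" or "top"; returns a dict with "color" (420x560x3 uint8, red, green, blue), "fx", "fy", "cx", "cy" (pixels), "rvec" (rotation vector, rad) and "tvec" (3), from world to camera coordinates, as OpenCV has them. Camera axes: x right, y down, z forward; pixel columns grow to the right and rows downward; lengths in m; the calibration is good to about 2 mm. A picture is of the moment at which its call begins. There is no depth.
- robot.close_job(): hands the job in, once; it reports no verdict.
The state is a dict: "clock": time; "joints": joint angles; "dq": joint speeds; "joint_torque": joint torques, N m; "eef_pos": TCP position; "orientation": TCP orientation; "contact_force": force on the tool from outside, world axes, zero at the start; "moment": the same for the moment, N m; "grip_width": opening from 0.0 (shut) to 1.0 (fully open).
Only numpy, scipy, OpenCV 4.12 (cv2) and the standard library are available. Lean on these libraries where they do the work, as an engineer would, in place of code of your own. Each camera call takes 0.05 s, during which the arm holds its last target.

## Working session

There is one attempt and no reset: what is moved stays moved. The work goes in short steps, Python scripts to look and compute and a tool call to move; the robot and the scene stay as the last step left them, time stands still between calls to the robot, and variables do not carry over. Pictures are saved under pics/ and viewed, and the job is handed in when it is done.

Besides the shell and the picture viewer there is one more tool, called after "Call:" as a command line: name --argument value ..., lists and objects as JSON in quotes. apply_moves: Moves the arm, as the interface text tells. Its arguments: {"type":"object","properties":{"series":{"type":"array","items":{"type":"object","properties":{"linear":{"type":"array","items":{"type":"number"}},"spin":{"type":"number"},"gripper":{"type":"number"}}}},"grip_force":{"type":"number"}},"required":["series"]}

```bash
mkdir -p pics; ls; cat > h.py <<'E'
import numpy as np, cv2, pickle
from scipy.spatial.transform import Rotation as R
from station import robot
def snap(n,tag):
    c=robot.camera(n); cv2.imwrite(f'pics/{tag}.png',c['color'][:,:,::-1]); pickle.dump(c,open(f'pics/{tag}.pkl','wb')); return c
def load(tag): return pickle.load(open(f'pics/{tag}.pkl','rb'))
def K(c): return np.array([[c['fx'],0,c['cx']],[0,c['fy'],c['cy']],[0,0,1.]])
def proj(c,P): return cv2.projectPoints(np.array(P,float).reshape(-1,3),np.array(c['rvec'],float),np.array(c['tvec'],float),K(c),None)[0].reshape(-1,2)
def ray(c,u,v):
    Rm=cv2.Rodrigues(np.array(c['rvec'],float))[0]; t=np.array(c['tvec'],float)
    return -Rm.T@t, Rm.T@np.array([(u-c['cx'])/c['fx'],(v-c['cy'])/c['fy'],1])
def onz(c,u,v,z):
    o,d=ray(c,u,v); return o+d*(z-o[2])/d[2]
def tri(c1,p1,c2,p2):
    o1,d1=ray(c1,*p1);o2,d2=ray(c2,*p2)
    s=np.linalg.lstsq(np.c_[d1,-d2],o2-o1,rcond=None)[0]
    a=o1+d1*s[0];b=o2+d2*s[1]; return (a+b)/2,np.linalg.norm(a-b)
def crop(tag,x0,y0,x1,y1,s):
    im=cv2.imread(f'pics/{tag}.png')[y0:y1,x0:x1]; cv2.imwrite(f'pics/{tag}_c{x0}_{y0}.png',cv2.resize(im,None,fx=s,fy=s,interpolation=cv2.INTER_CUBIC))
def st():
    o=robot.get_obs()
    for k in o: print(k,np.round(o[k],4))
    r=R.from_quat(np.roll(o['orientation'],-1)).as_matrix(); print(np.round(r,3)); return o,r
E
python3 - <<'E'
from h import *
for n in('side','top'):
    c=snap(n,n+'0'); print(n,c['fx'],ray(c,280,210))
st()
E
```

```text
pics
side 515.8542238438865 (array([-0.74878087, -0.10956423,  0.78456991]), array([ 0.86865733,  0.23502663, -0.43618206]))
top 400.3200749595225 (array([0.29385579, 0.25115971, 1.03355867]), array([ 0.18657011, -0.02276661, -0.98223798]))
clock 0.1
joints [-1.4152  0.3338  0.0399  1.4662 -0.0134  1.3433 -0.0585]
dq [ 0.0001 -0.0018 -0.0017 -0.0045 -0.0004  0.0006  0.    ]
joint_torque [ 3.60000e-03 -6.57820e+01  1.33970e+00 -4.04709e+01 -5.97000e-02
  4.10000e-02  0.00000e+00]
eef_pos [0.1637 0.6286 0.2217]
orientation [ 0.5591 -0.4328  0.5599  0.4321]
contact_force [ 0.0172 -0.9448  0.1664]
moment [-0.0236 -0.0242 -0.0385]
grip_width 1.0001
[[-0.    -0.968  0.252]
 [-0.001  0.252  0.968]
 [-1.    -0.    -0.001]]
```

View pics/side0.png

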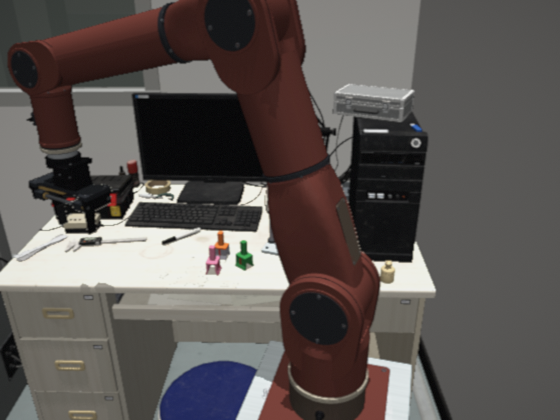

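View pics/top0.png

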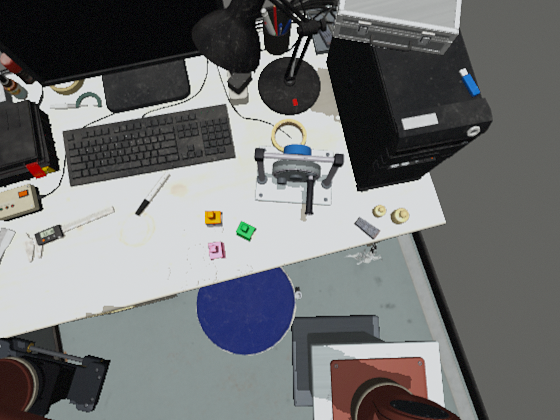

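```bash
python3 - <<'E'
from h import *
crop('top0',235,135,355,225,6.5)
crop('top0',190,195,270,265,8)
crop('side0',190,220,270,280,9)
E
```

```text
(no output)
```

View pics/top0_c235_135.png

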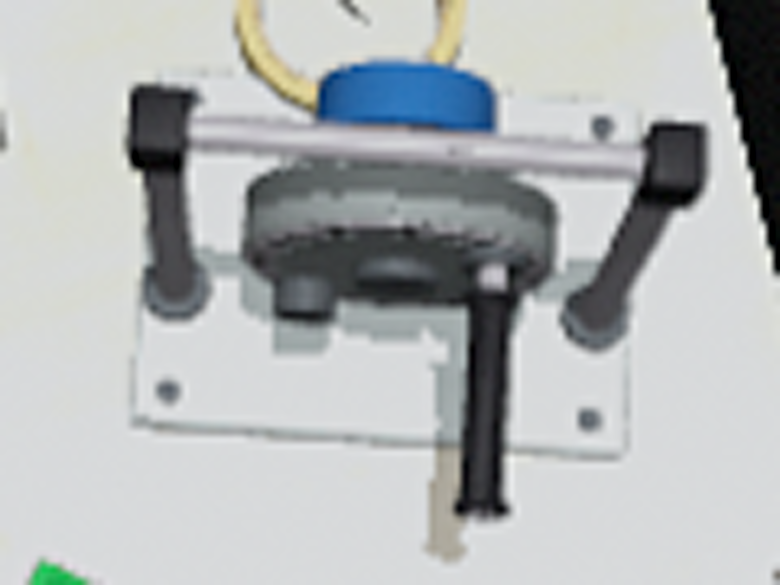

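View pics/top0_c190_195.png

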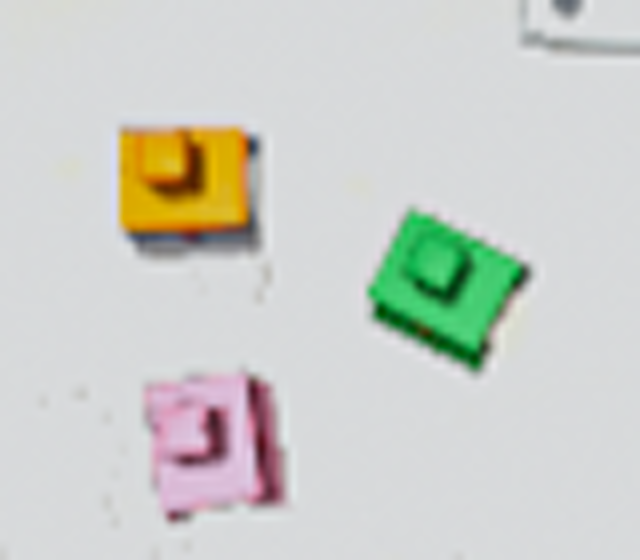

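View pics/side0_c190_220.png

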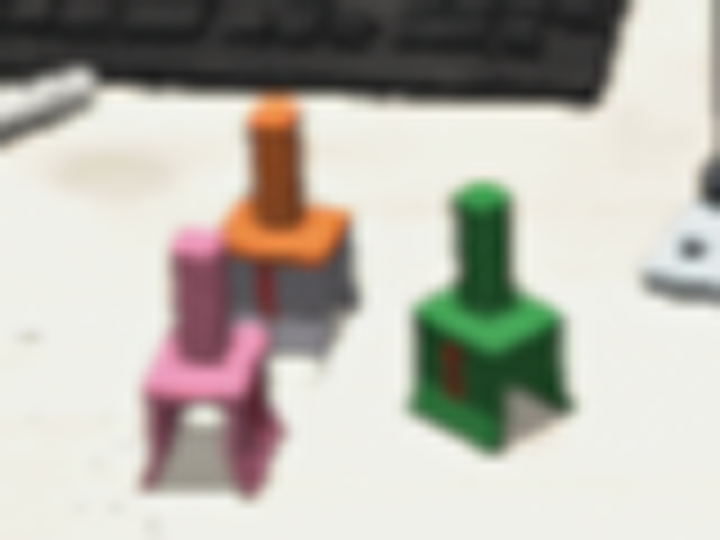

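```bash
python3 - <<'E'
from h import *
c=load('top0');s=load('side0')
f=lambda x,y:(190+x/8-.5+.06,195+y/8-.5+.06)
for n,pts,z in(('bridge',[(120,128),(247,128),(248,232),(122,232)],.039),('post',[(141,130),(187,130),(187,180),(140,180)],.081)):
    P=np.array([onz(c,*f(*p),z) for p in pts]);print(n,P.round(4),P.mean(0))
g=lambda x,y:(235+x/6.5-.5+.08,135+y/6.5-.5+.08)
L=onz(c,*g(190,131),.215);Rr=onz(c,*g(645,157),.215)
print('bar',L,Rr,np.linalg.norm(L-Rr),(L+Rr)/2,'yaw',np.arctan2(-(L-Rr)[0],(L-Rr)[1]))
for p in[(133,420),(625,455),(160,72)]: print('base',onz(c,*g(*p),.012))
print('handle end',[onz(c,*g(482,510),z) for z in(.1,.115,.13,.145)])
# side check of orange post top
h=lambda x,y:(190+x/9-.44,220+y/9-.44)
print('side post top',onz(s,*h(273,105),.081), 'tri',tri(c,f(164,155),s,h(273,105)))
E
```

```text
bridge [[0.4854 0.4179 0.039 ]
 [0.4845 0.3781 0.039 ]
 [0.4514 0.3777 0.039 ]
 [0.4523 0.4169 0.039 ]] [0.46841914 0.39767576 0.039     ]
post [[0.4766 0.4046 0.081 ]
 [0.4763 0.3908 0.081 ]
 [0.461  0.3907 0.081 ]
 [0.4613 0.4047 0.081 ]] [0.46877538 0.39769261 0.081     ]
bar [0.57030496 0.26379783 0.215     ] [0.55870041 0.11405536 0.215     ] 0.15019145542394385 [0.56450269 0.18892659 0.215     ] yaw -0.07734213962675136
base [0.51796058 0.29184199 0.012     ]
base [0.4994673  0.09452056 0.012     ]
base [0.664527  0.2788505 0.012    ]
handle end [array([0.46236398, 0.16146114, 0.1       ]), array([0.45965647, 0.16290237, 0.115     ]), array([0.45694895, 0.16434361, 0.13      ]), array([0.45424144, 0.16578484, 0.145     ])]
side post top [0.47337256 0.40105103 0.081     ] tri (array([0.46789856, 0.39788863, 0.08424673]), np.float64(0.0016221673707548993))
```

```bash
python3 - <<'E'
from h import *
c=load('top0');s=load('side0')
print('green',tri(c,(190+437/8,195+255/8),s,(190+483/9,220+190/9)))
print('tower near-left bottom', onz(c,361,189,0),onz(c,330,70,0))
print('tower top corners', tri(c,(402,147),s,(359,148)), tri(c,(490,118),s,(424,150)), tri(c,(402,147),s,(357,120)))
print('lamp', [onz(c,240,95,z) for z in(.02,.3,.5)],[onz(c,230,70,z) for z in(.02,.3,.5)])
th=-.08; ex=np.array([np.cos(th),np.sin(th),0]); ey=np.array([-np.sin(th),np.cos(th),0]); ez=np.array([0,0,1])
ax=np.array([.5645,.189,.115])
for a in np.radians([40,49,60,75,90,105,120,131,140]):
    rr=.045*(np.cos(a)*ez-np.sin(a)*ey)
    q=proj(c,[ax-.012*ex+rr, ax-.035*ex+rr,ax-.105*ex+rr, ax-.012*ex-rr])
    print(round(np.degrees(a)),((q-[235,135])*6.5).round().tolist())
print(((proj(c,[ax-.012*ex+.058*ez,ax-.012*ex,ax-.035*ex, ax+.02*ex])-[235,135])*6.5).round())
E
```

```text
green (array([0.43524421, 0.31539134, 0.08116055]), np.float64(0.0010896789140044166))
tower near-left bottom [0.54260821 0.00947053 0.        ] [0.89087205 0.07546693 0.        ]
tower top corners (array([0.53301069, 0.01817845, 0.34844603]), np.float64(0.0136850160656873)) (array([ 0.58686861, -0.14840105,  0.34275799]), np.float64(0.022797472782703675)) (array([0.50995509, 0.03440499, 0.42396665]), np.float64(0.006181714387439557))
lamp [array([0.80761386, 0.32871601, 0.02      ]), array([0.66568596, 0.30729074, 0.3       ]), array([0.56430888, 0.29198698, 0.5       ])] [array([0.88240969, 0.35581795, 0.02      ]), array([0.71981911, 0.32690565, 0.3       ]), array([0.60368298, 0.30625402, 0.5       ])]
40 [[483.0, 237.0], [480.0, 300.0], [472.0, 496.0], [314.0, 280.0]]
49 [[496.0, 242.0], [493.0, 305.0], [485.0, 499.0], [301.0, 275.0]]
60 [[508.0, 249.0], [505.0, 311.0], [498.0, 504.0], [288.0, 270.0]]
75 [[517.0, 258.0], [515.0, 319.0], [507.0, 510.0], [277.0, 261.0]]
90 [[518.0, 267.0], [516.0, 327.0], [508.0, 516.0], [273.0, 252.0]]
105 [[511.0, 275.0], [508.0, 335.0], [501.0, 521.0], [278.0, 243.0]]
120 [[496.0, 282.0], [494.0, 341.0], [486.0, 526.0], [291.0, 236.0]]
131 [[481.0, 286.0], [479.0, 345.0], [471.0, 528.0], [305.0, 231.0]]
140 [[467.0, 289.0], [464.0, 347.0], [456.0, 530.0], [320.0, 228.0]]
[[405. 213.]
 [396. 259.]
 [393. 320.]
 [400. 176.]]
```

Call:
apply_moves --series '[{"linear": [0, 0, 0], "spin": -0.118, "gripper": 0.45}, {"linear": [0, 0, 0], "spin": -0.117, "gripper": 0.45}, {"linear": [0, -3.8, -2.8], "spin": 0, "gripper": 0.45}, {"linear": [0, -3.8, -2.8], "spin": 0, "gripper": 0.45}, {"linear": [0, -3.8, -2.8], "spin": 0, "gripper": 0.45}, {"linear": [0, -3.8, -2.8], "spin": 0, "gripper": 0.45}, {"linear": [0, -3.8, -2.8], "spin": 0, "gripper": 0.45}, {"linear": [0, -3.8, -2.8], "spin": 0, "gripper": 0.45}]' --grip_force 20

```text
clock: 0.9
eef_pos: [0.3896, 0.4549, 0.2223]
orientation: [0.505, -0.495, 0.505, 0.495]
contact_force: [0.9, 0.5, 0.3]
grip_width: 0.463
```

Call:
apply_moves --series '[{"linear": [0, -3.6, -2.6], "spin": 0, "gripper": 0.45}, {"linear": [0, -2.8, -2.0], "spin": 0, "gripper": 0.45}, {"linear": [0, -1.5, -1.1], "spin": 0, "gripper": 0.45}, {"linear": [3, 0, 0], "spin": 0, "gripper": 0.45}, {"linear": [3, 0, 0], "spin": 0, "gripper": 0.45}, {"linear": [1, 0, 0], "spin": 0, "gripper": 0.45}, {"linear": [0, 0, 0], "spin": 0, "gripper": 0.45}]'

```text
clock: 1.6
eef_pos: [0.4654, 0.3973, 0.151]
orientation: [0.504, -0.495, 0.506, 0.495]
contact_force: [0.7, -0.0, -0.2]
grip_width: 0.448
```

```bash
python3 - <<'E'
from h import *
snap('top','top1');snap('side','side1')
o,r=st()
c=load('side1')
print(proj(c,[o['eef_pos'],[.469,.3977,.081]]))
E
```

```text
clock 1.7
joints [-0.9459  0.304   0.2035  1.6562 -0.0652  1.1872  0.8241]
dq [-0.0002 -0.0158  0.0024 -0.0147  0.0002 -0.0013  0.0006]
joint_torque [ 3.21000e-02 -5.84510e+01  3.10230e+00 -3.70077e+01 -1.56000e-02
  7.51000e-02  4.40000e-03]
eef_pos [0.4666 0.3984 0.1536]
orientation [ 0.5052 -0.4951  0.5045  0.4951]
contact_force [-0.2722  0.0733 -0.3135]
moment [ 0.0298 -0.0062  0.01  ]
grip_width 0.4514
[[ 0.001 -1.     0.02 ]
 [ 0.001  0.02   1.   ]
 [-1.    -0.001  0.001]]
[[218.46384363 209.65485728]
 [220.439905   232.06123021]]
```

View pics/side1.png

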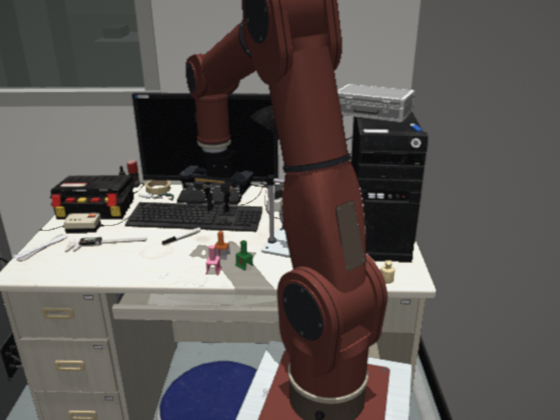

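View pics/top1.png

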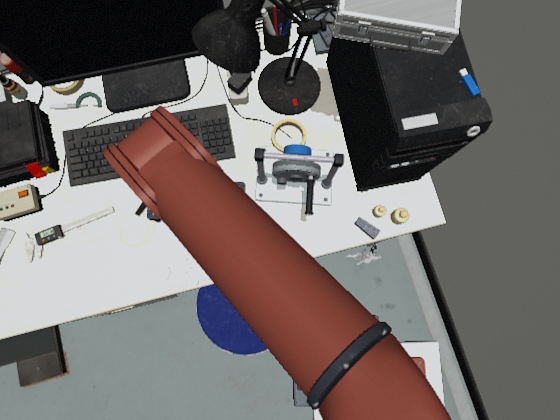

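Call:
apply_moves --series '[{"linear": [3, -0.2, 0], "spin": 0, "gripper": 0.45}, {"linear": [3.5, 0, 0], "spin": 0, "gripper": 0.45}, {"linear": [2.5, 0, 0], "spin": 0, "gripper": 0.45}, {"linear": [1.5, 0, 0], "spin": 0, "gripper": 0.45}, {"linear": [0.3, 0, 0], "spin": 0, "gripper": 0.45}, {"linear": [0, 0, 0], "spin": 0, "gripper": 0.45}]'

```text
clock: 2.3
eef_pos: [0.4689, 0.3985, 0.0456]
orientation: [0.505, -0.495, 0.504, 0.495]
contact_force: [0.3, -0.6, 0.1]
grip_width: 0.452
```

```bash
python3 - <<'E'
from h import *
snap('side','side2');crop('side2',180,170,280,280,5.4)
print(tri(load('top1'),(228,45),load('side1'),(264,120)), tri(load('top1'),(240,90),load('side1'),(264,120)))
E
```

```text
(array([0.74553689, 0.33511837, 0.33974223]), np.float64(0.01835709393523784)) (array([0.63742366, 0.30653223, 0.37114962]), np.float64(0.01010783712405943))
```

View pics/side2_c180_170.png

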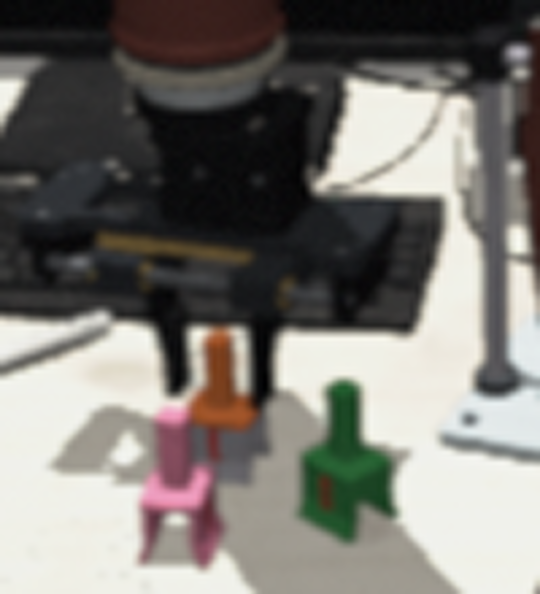

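Call:
apply_moves --series '[{"linear": [0, 0, 0], "spin": 0, "gripper": 0}, {"linear": [0, 0, 0], "spin": 0, "gripper": 0}, {"linear": [0, 0, 0], "spin": 0, "gripper": 0}, {"linear": [0, 0, 0], "spin": 0, "gripper": 0}, {"linear": [0, 0, 0], "spin": 0, "gripper": 0}, {"linear": [0, 0, 0], "spin": 0, "gripper": 0}]' --grip_force 25

```text
clock: 2.95
eef_pos: [0.4685, 0.3981, 0.0449]
orientation: [0.505, -0.495, 0.505, 0.495]
contact_force: [0.2, -0.2, 3.1]
grip_width: 0.181
```

Call:
apply_moves --series '[{"linear": [-2, 0, 0], "spin": 0, "gripper": 0}, {"linear": [-4, 0, 0], "spin": 0, "gripper": 0}, {"linear": [-4.5, 0, 0], "spin": 0, "gripper": 0}, {"linear": [-4.5, 0, 0], "spin": 0, "gripper": 0}, {"linear": [-4.5, 0, 0], "spin": 0, "gripper": 0}, {"linear": [-4, 0, 0], "spin": 0, "gripper": 0}, {"linear": [-2, 0, 0], "spin": 0, "gripper": 0}, {"linear": [0, 0, 0], "spin": 0.058, "gripper": 0}]'

```text
clock: 3.75
eef_pos: [0.4693, 0.3986, 0.3033]
orientation: [0.521, -0.48, 0.517, 0.48]
contact_force: [0.4, -0.1, -2.0]
grip_width: 0.182
```

```bash
python3 - <<'E'
from h import *
o,r=st(); d=np.array([.5645,.1889,.234])-o['eef_pos']; print(r.T@d)
snap('side','side3');crop('side3',170,130,280,240,5.4)
E
```

```text
clock 3.75
joints [-0.9593  0.2306  0.225   1.4401 -0.0516  1.4713  0.7573]
dq [-0.0531  0.0276  0.0601  0.0687 -0.0168 -0.0357 -0.6154]
joint_torque [ 2.51900e-01 -5.94929e+01  2.24060e+00 -4.32576e+01  2.68000e-02
  8.01100e-01  2.12820e+00]
eef_pos [0.4693 0.3986 0.3033]
orientation [ 0.5211 -0.4799  0.5173  0.4802]
contact_force [ 0.435  -0.0817 -1.9532]
moment [-0.0183  0.0023 -0.0177]
grip_width 0.1815
[[ 0.004 -0.997  0.078]
 [ 0.004  0.078  0.997]
 [-1.    -0.003  0.004]]
[ 0.06887442 -0.111075   -0.20186008]
```

View pics/side3_c170_130.png

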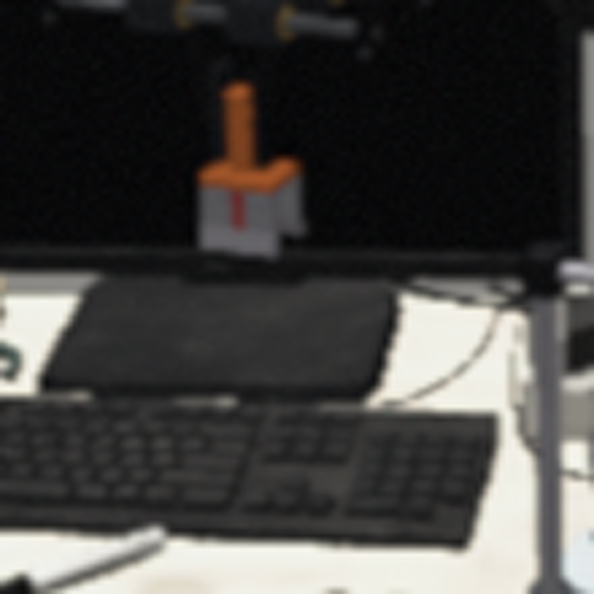

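Call:
apply_moves --series '[{"linear": [0, -1, -3.5], "spin": 0, "gripper": 0}, {"linear": [0, -1.5, -4.5], "spin": 0, "gripper": 0}, {"linear": [0, -1.5, -4.5], "spin": 0, "gripper": 0}, {"linear": [0, -2, -4], "spin": 0, "gripper": 0}, {"linear": [0, -2, -2.5], "spin": 0, "gripper": 0}, {"linear": [0, -2, -1.2], "spin": 0, "gripper": 0}, {"linear": [0, -1.1, 0], "spin": 0, "gripper": 0}, {"linear": [0, 0, 0], "spin": 0, "gripper": 0}]'

```text
clock: 4.6
eef_pos: [0.5638, 0.1881, 0.2985]
orientation: [0.519, -0.48, 0.52, 0.48]
contact_force: [-0.5, 0.6, -1.6]
grip_width: 0.186
```

```bash
python3 - <<'E'
from h import *
snap('top','top4');snap('side','side4')
o,r=st(); d=np.array([.5645,.1889,.234])-o['eef_pos']; print(r.T@d)
E
```

```text
clock 4.7
joints [-0.7154  0.1924  0.3739  1.5035 -0.0706  1.4605  1.1551]
dq [-0.009  -0.0134 -0.004   0.004   0.0027  0.0015 -0.0002]
joint_torque [ 1.18530e+00 -5.25596e+01  4.24130e+00 -4.18665e+01  1.18200e-01
  3.50000e-02  5.34000e-02]
eef_pos [0.5625 0.1894 0.2988]
orientation [ 0.5181 -0.4804  0.5191  0.481 ]
contact_force [-0.8459  1.2986 -1.7547]
moment [0.0609 0.024  0.0165]
grip_width 0.186
[[-0.002 -0.997  0.076]
 [-0.     0.076  0.997]
 [-1.     0.002 -0.   ]]
[ 0.06476865 -0.00214253 -0.00035298]
```

View pics/side4.png

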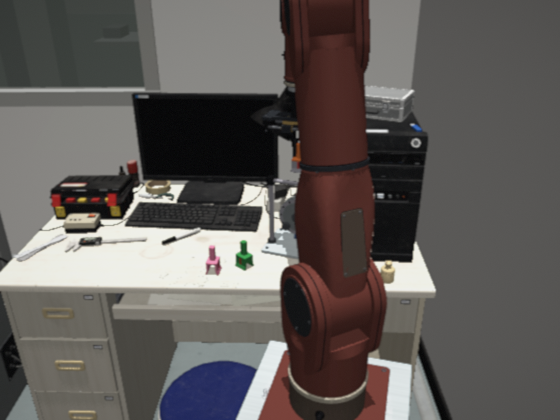

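View pics/top4.png

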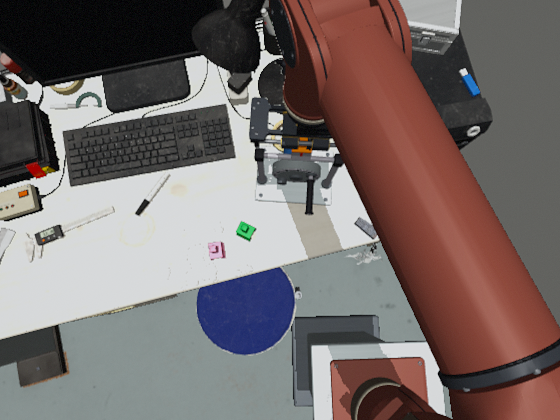

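```bash
python3 - <<'E'
from h import *
crop('top4',180,20,360,220,4)
crop('side4',240,90,310,260,4.5)
for i in range(4): print(np.round(robot.get_obs()['contact_force'],2))
c=load('top4');s=load('side4')
o=np.array([.5635,.189,.2985])
print(proj(c,[o+[0,0,.036-.0]]),proj(s,[o+[0,0,.036]]))
E
```

```text
[-0.85  1.3  -1.75]
[-0.85  1.3  -1.75]
[-0.85  1.3  -1.75]
[-0.85  1.3  -1.75]
[[303.01967315 136.71896727]] [[299.6885128  143.27058469]]
```

View pics/top4_c180_20.png

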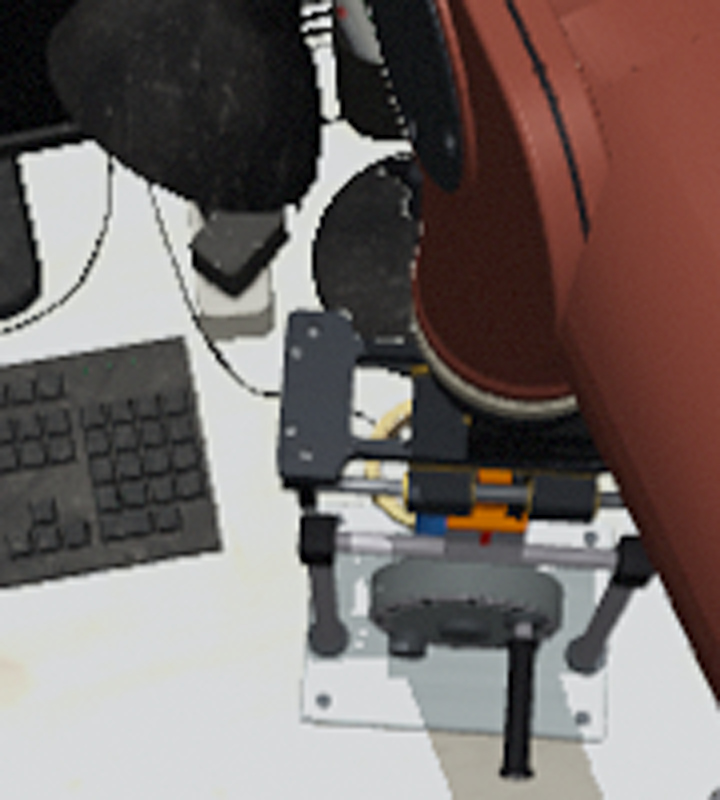

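View pics/side4_c240_90.png

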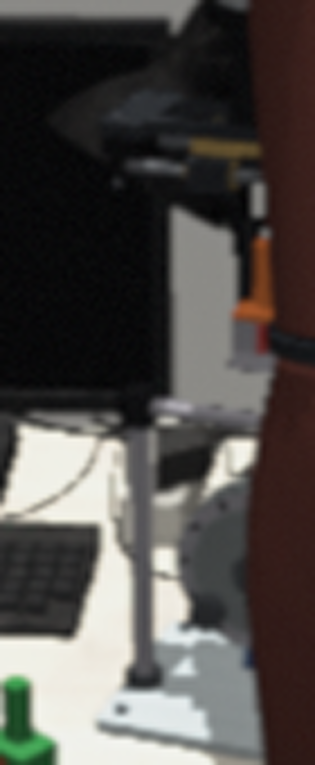

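```bash
python3 - <<'E'
from h import *
c=load('top4')
th=-.077; ex=np.array([np.cos(th),np.sin(th),0]); ey=np.array([-np.sin(th),np.cos(th),0]); ez=np.array([0,0,1])
o=np.array([.5625,.1894,.2988])
q=proj(c,[o-.006*ez-.016*ex+s*.02*ey for s in(1,-1)]+[o+.036*ez-.008*ex+s*.008*ey for s in(1,-1)])
print((q-[180,20])*4+1.5)
b=np.array([.5645,.1889,.215])
print((proj(c,[b+.085*ey,b,b-.085*ey])-[180,20])*4+1.5)
E
```

```text
[[443.92542942 530.64773223]
 [526.15013535 535.33247945]
 [474.79945397 485.62630752]
 [509.4538905  487.61707318]]
[[318.26980096 539.43299127]
 [476.9894817  548.45058061]
 [635.20320418 557.43942415]]
```

Call:
apply_moves --series '[{"linear": [1, -0.2, 0], "spin": 0, "gripper": 0}, {"linear": [1.5, 0, 0], "spin": 0, "gripper": 0}, {"linear": [1.5, 0, 0], "spin": 0, "gripper": 0}, {"linear": [1, 0, 0], "spin": 0, "gripper": 0}, {"linear": [0.7, 0, 0], "spin": 0, "gripper": 0}, {"linear": [0.3, 0, 0], "spin": 0, "gripper": 0}, {"linear": [0, 0, 0], "spin": 0, "gripper": 0}]'

```text
clock: 5.4
eef_pos: [0.5652, 0.1877, 0.2393]
orientation: [0.519, -0.48, 0.519, 0.48]
contact_force: [-0.1, -0.9, 0.4]
grip_width: 0.18
```

```bash
python3 - <<'E'
from h import *
snap('top','top5')
o,r=st(); d=np.array([.5645,.1889,.234])-o['eef_pos']; print(r.T@d)
crop('top5',240,80,360,220,5)
E
```

```text
clock 5.45
joints [-0.7088  0.2177  0.3715  1.5945 -0.0805  1.3442  1.1656]
dq [-0.0008 -0.0053 -0.0002 -0.0095  0.0009  0.003  -0.0015]
joint_torque [-4.91000e-02 -5.32867e+01  3.71890e+00 -4.02197e+01  1.17000e-02
  3.22000e-02  5.00000e-03]
eef_pos [0.5654 0.1877 0.2398]
orientation [ 0.5192 -0.4802  0.519   0.4801]
contact_force [-0.1915 -0.7578 -1.1209]
moment [ 0.0287 -0.0069 -0.0195]
grip_width 0.1818
[[ 0.    -0.997  0.078]
 [ 0.     0.078  0.997]
 [-1.    -0.     0.   ]]
[0.00579644 0.00100995 0.00110571]
```

View pics/top5_c240_80.png

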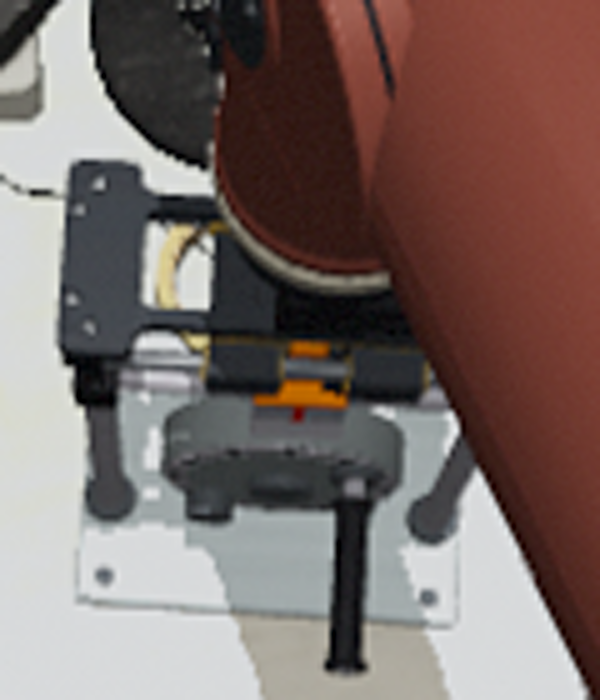

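Call:
apply_moves --series '[{"linear": [0.2, 0, 0], "spin": 0, "gripper": 0}, {"linear": [0.2, 0, 0], "spin": 0, "gripper": 0}, {"linear": [0.15, 0, 0], "spin": 0, "gripper": 0}, {"linear": [0, 0, 0], "spin": 0, "gripper": 0}]'

```text
clock: 5.85
eef_pos: [0.5652, 0.1877, 0.2339]
orientation: [0.519, -0.48, 0.519, 0.48]
contact_force: [0.8, -1.0, -0.2]
grip_width: 0.184
```

Call:
apply_moves --series '[{"linear": [0.15, 0, 0], "spin": 0, "gripper": 0}, {"linear": [0, 0, 0], "spin": 0, "gripper": 0}]'

```text
clock: 6.05
eef_pos: [0.5654, 0.1878, 0.2334]
orientation: [0.519, -0.48, 0.519, 0.48]
contact_force: [-1.4, -1.3, 4.4]
grip_width: 0.18
```

Call:
apply_moves --series '[{"linear": [0, 0, 0], "spin": 0, "gripper": 0.4}, {"linear": [0, 0, 0], "spin": 0, "gripper": 0.4}, {"linear": [0, 0, 0], "spin": 0, "gripper": 0.4}, {"linear": [0, 0, 0], "spin": 0, "gripper": 0.4}, {"linear": [0, 0, 0], "spin": 0, "gripper": 0.4}, {"linear": [0, 0, 0], "spin": 0, "gripper": 0.4}]'

```text
clock: 6.65
eef_pos: [0.5653, 0.1877, 0.2325]
orientation: [0.519, -0.48, 0.519, 0.48]
contact_force: [0.8, 0.3, -0.3]
grip_width: 0.397
```

```bash
python3 - <<'E'
from h import *
snap('side','side6');crop('side6',240,90,310,260,4.5)
E
```

```text
(no output)
```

View pics/side6_c240_90.png

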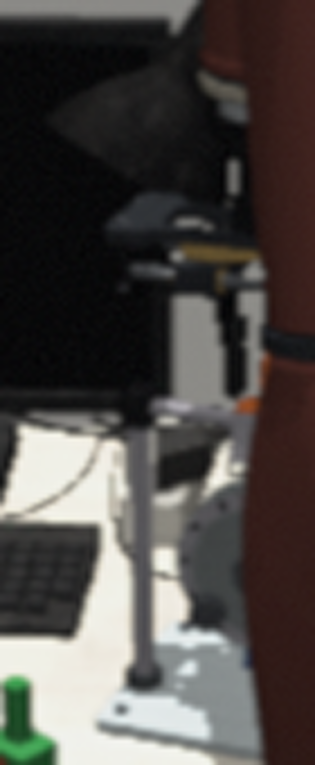

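Call:
apply_moves --series '[{"linear": [-1, 0, 0], "spin": 0, "gripper": 0.4}, {"linear": [-2.5, 0, 0], "spin": 0, "gripper": 0.4}, {"linear": [-2.5, 0, 0], "spin": 0, "gripper": 0.4}, {"linear": [0, 2, -1], "spin": 0, "gripper": 0.4}, {"linear": [0, 3.5, -1.5], "spin": 0, "gripper": 0.5}, {"linear": [0, 2.2, -0.6], "spin": 0, "gripper": 0.5}, {"linear": [2, 0, 0], "spin": 0, "gripper": 0.5}, {"linear": [0, 0, 0], "spin": 0, "gripper": 0.5}]'

```text
clock: 7.5
eef_pos: [0.485, 0.1625, 0.2719]
orientation: [0.519, -0.48, 0.519, 0.481]
contact_force: [0.0, -0.0, 0.3]
grip_width: 0.495
```

```bash
python3 - <<'E'
from h import *
snap('top','top7');snap('side','side7')
o,r=st(); d=np.array([.486,.1625,.127])-o['eef_pos']; print(r.T@d)
crop('top7',240,80,360,220,5);crop('side7',240,90,360,260,4)
E
```

```text
clock 7.6
joints [-0.7531  0.0188  0.3508  1.7312 -0.0065  1.3927  1.0917]
dq [ 0.0014  0.0067  0.0007 -0.0191  0.0014 -0.0017  0.0006]
joint_torque [-6.39000e-02 -3.88446e+01  2.47900e-01 -3.96274e+01  2.10000e-03
  3.96000e-02  8.00000e-04]
eef_pos [0.4863 0.1628 0.2733]
orientation [ 0.5191 -0.4802  0.5191  0.4801]
contact_force [-0.762   0.4961  1.4667]
moment [-0.0234 -0.0684 -0.0598]
grip_width 0.4947
[[ 0.    -0.997  0.078]
 [-0.     0.078  0.997]
 [-1.    -0.    -0.   ]]
[ 0.14625058  0.00024433 -0.00032622]
```

View pics/top7_c240_80.png

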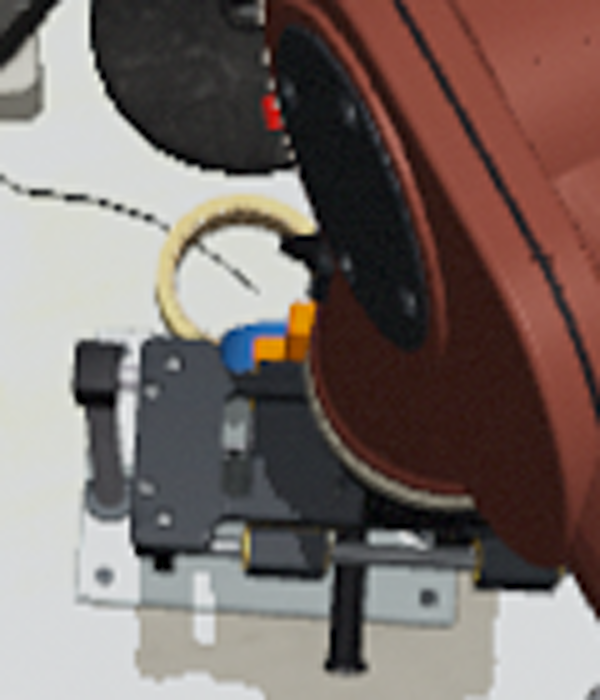

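View pics/side7_c240_90.png

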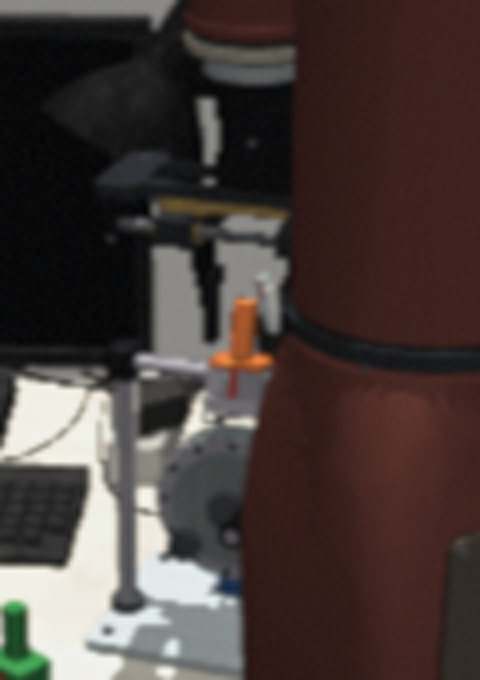

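Call:
apply_moves --series '[{"linear": [2, 0, 0], "spin": 0, "gripper": 0.5}, {"linear": [3, 0, 0], "spin": 0, "gripper": 0.5}, {"linear": [3, 0, 0], "spin": 0, "gripper": 0.5}, {"linear": [2.5, 0, 0], "spin": 0, "gripper": 0.5}, {"linear": [1.5, 0, 0], "spin": 0, "gripper": 0.5}, {"linear": [0, 0, 0], "spin": 0, "gripper": 0.5}]'

```text
clock: 8.2
eef_pos: [0.4857, 0.1625, 0.1513]
orientation: [0.518, -0.48, 0.52, 0.48]
contact_force: [-0.3, -0.0, 0.6]
grip_width: 0.502
```

```bash
python3 - <<'E'
from h import *
snap('top','top8');snap('side','side8')
crop('top8',240,80,360,220,5);crop('side8',240,90,360,260,4)
E
```

```text
(no output)
```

View pics/top8_c240_80.png

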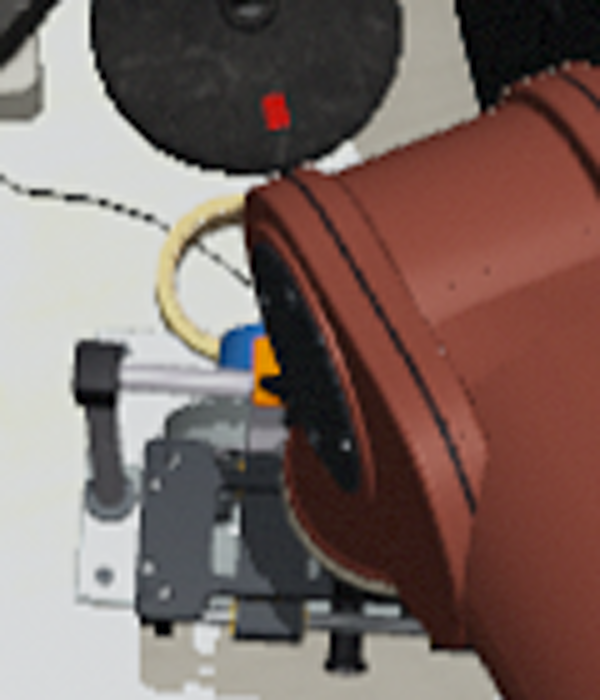

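View pics/side8_c240_90.png

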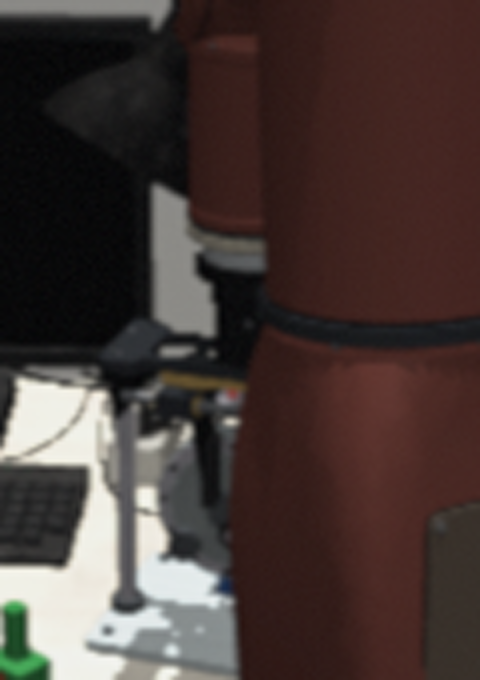

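```bash
python3 - <<'E'
from h import *
t=load('top8');s=load('side8')
print(tri(t,(294,156.6),s,(290,156)))
o=np.array([.4863,.1625,.1515])
# top-ray at different z for knob in top7 (tcp .4863,.1628,.2733) and top8
t7=load('top7')
for h in(.1,.13,.16,.19,.22):
    print(h,(onz(t7,302,130,.2733+h)-[.4863,.1628,.2733]).round(3),(onz(t,294,156.6,.1515+h)-o).round(3), proj(s,[o+[0,0,h]]).round(0))
crop('top8',270,130,340,210,9)
crop('top7',280,110,340,170,10)
E
```

```text
(array([0.53392538, 0.20686738, 0.30692028]), np.float64(0.003600998989082021))
0.1 [0.075 0.031 0.1  ] [0.067 0.039 0.1  ] [[302. 183.]]
0.13 [0.063 0.034 0.13 ] [0.057 0.041 0.13 ] [[303. 172.]]
0.16 [0.05  0.036 0.16 ] [0.047 0.043 0.16 ] [[303. 162.]]
0.19 [0.038 0.039 0.19 ] [0.037 0.045 0.19 ] [[303. 151.]]
0.22 [0.026 0.041 0.22 ] [0.027 0.047 0.22 ] [[303. 140.]]
```

View pics/top8_c270_130.png

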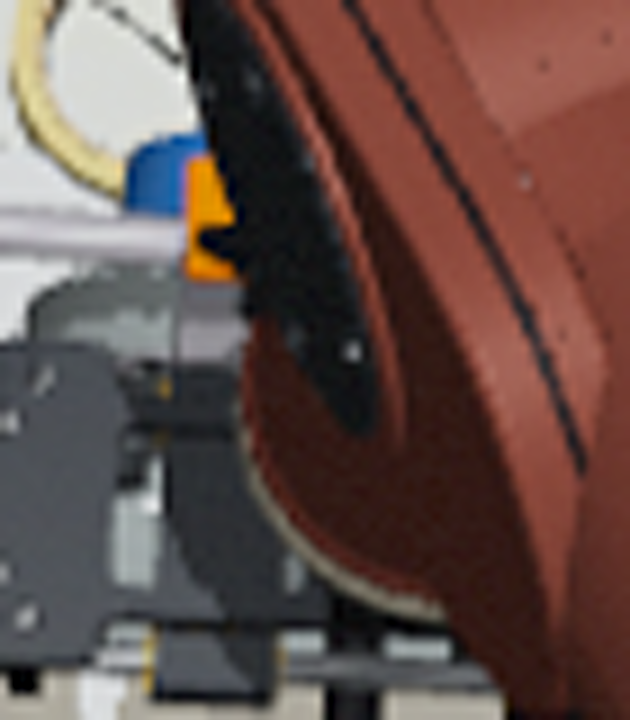

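View pics/top7_c280_110.png

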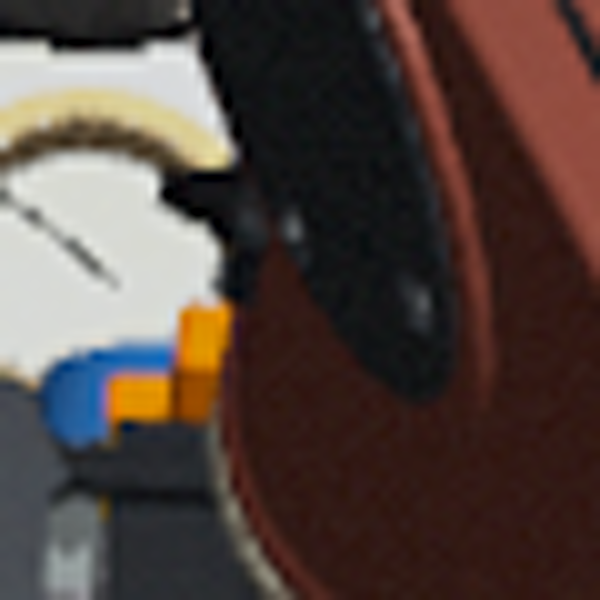

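Call:
apply_moves --series '[{"linear": [0.6, 0.8, 0], "spin": 0, "gripper": 0.5}, {"linear": [1.0, 0, 0], "spin": 0, "gripper": 0.5}, {"linear": [0.8, 0, 0], "spin": 0, "gripper": 0.5}, {"linear": [0, 0, 0], "spin": 0, "gripper": 0.5}]'

```text
clock: 8.7
eef_pos: [0.4773, 0.1632, 0.1273]
orientation: [0.518, -0.48, 0.52, 0.48]
contact_force: [-1.5, -1.2, -0.2]
grip_width: 0.496
```

Call:
apply_moves --series '[{"linear": [0, 0, 0], "spin": 0, "gripper": 0}, {"linear": [0, 0, 0], "spin": 0, "gripper": 0}, {"linear": [0, 0, 0], "spin": 0, "gripper": 0}, {"linear": [0, 0, 0], "spin": 0, "gripper": 0}, {"linear": [0, 0, 0], "spin": 0, "gripper": 0}, {"linear": [0, 0, 0], "spin": 0, "gripper": 0}]' --grip_force 30

```text
clock: 9.3
eef_pos: [0.4783, 0.1639, 0.1287]
orientation: [0.519, -0.48, 0.519, 0.48]
contact_force: [0.2, 2.3, 0.3]
grip_width: 0.172
```

```bash
python3 - <<'E'
from h import *
st()
snap('top','top9')
crop('top9',240,80,360,220,5)
E
```

```text
clock 9.3
joints [-0.7435  0.1107  0.3488  1.9452 -0.043   1.092   1.1164]
dq [-0.0007 -0.0007  0.0006 -0.0005  0.0009  0.0008  0.002 ]
joint_torque [  0.9945 -42.1446   2.6765 -36.0044   0.6675   0.6875   0.0639]
eef_pos [0.4783 0.1639 0.1287]
orientation [ 0.5193 -0.4802  0.5187  0.4803]
contact_force [0.1518 2.2834 0.2793]
moment [ 0.5323 -0.123  -0.0667]
grip_width 0.1715
[[ 0.001 -0.997  0.077]
 [ 0.001  0.077  0.997]
 [-1.    -0.     0.001]]
```

View pics/top9_c240_80.png

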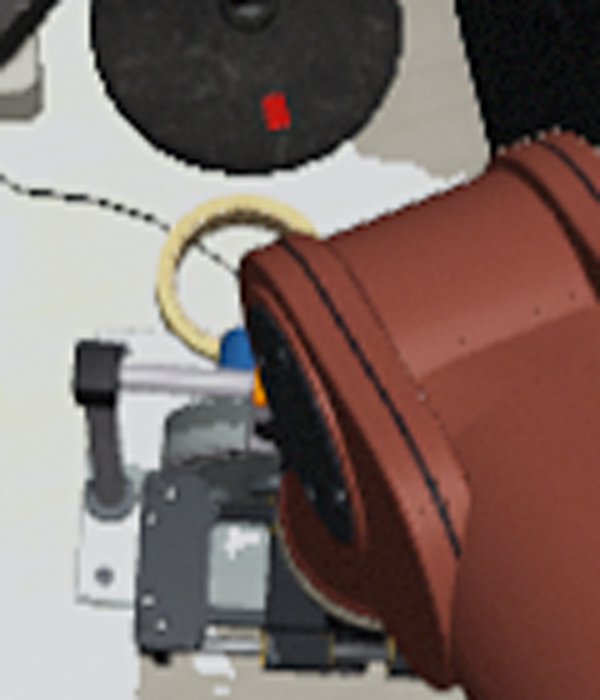

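```bash
cat > plan.py <<'E'
import numpy as np,sys,json
a0,a1,step=map(float,sys.argv[1:4]); n=int(round(abs(a1-a0)/step))
a=np.radians(np.linspace(a0,a1,n+1))
P=np.round(np.c_[-4.5*np.cos(a),-4.5*np.sin(a)],2); d=np.round(np.diff(P,axis=0),2)
for i,r in enumerate(d):
    if i%6==0: print('--',round(np.degrees(a[i])))
    print(r.tolist())
E
python3 plan.py 45 405 5 | awk '{printf "%s%s",$0,(/--/?" ":" ")} ' | sed 's/--/\n--/g'
```

```text
-- 45 [0.29, -0.27] [0.31, -0.24] [0.33, -0.21] [0.35, -0.18] [0.36, -0.15] [0.38, -0.12] 
-- 75 [0.38, -0.08] [0.39, -0.05] [0.39, -0.02] [0.39, 0.02] [0.39, 0.05] [0.38, 0.08] 
-- 105 [0.38, 0.12] [0.36, 0.15] [0.35, 0.18] [0.33, 0.21] [0.31, 0.24] [0.29, 0.27] 
-- 135 [0.27, 0.29] [0.24, 0.31] [0.21, 0.33] [0.18, 0.35] [0.15, 0.36] [0.12, 0.38] 
-- 165 [0.08, 0.38] [0.05, 0.39] [0.02, 0.39] [-0.02, 0.39] [-0.05, 0.39] [-0.08, 0.38] 
-- 195 [-0.12, 0.38] [-0.15, 0.36] [-0.18, 0.35] [-0.21, 0.33] [-0.24, 0.31] [-0.27, 0.29] 
-- 225 [-0.29, 0.27] [-0.31, 0.24] [-0.33, 0.21] [-0.35, 0.18] [-0.36, 0.15] [-0.38, 0.12] 
-- 255 [-0.38, 0.08] [-0.39, 0.05] [-0.39, 0.02] [-0.39, -0.02] [-0.39, -0.05] [-0.38, -0.08] 
-- 285 [-0.38, -0.12] [-0.36, -0.15] [-0.35, -0.18] [-0.33, -0.21] [-0.31, -0.24] [-0.29, -0.27] 
-- 315 [-0.27, -0.29] [-0.24, -0.31] [-0.21, -0.33] [-0.18, -0.35] [-0.15, -0.36] [-0.12, -0.38] 
-- 345 [-0.08, -0.38] [-0.05, -0.39] [-0.02, -0.39] [0.02, -0.39] [0.05, -0.39] [0.08, -0.38] 
-- 375 [0.12, -0.38] [0.15, -0.36] [0.18, -0.35] [0.21, -0.33] [0.24, -0.31] [0.27, -0.29]
```

Call:
apply_moves --series '[{"linear": [0.29, 0, -0.27], "spin": 0, "gripper": 0}, {"linear": [0.31, 0, -0.24], "spin": 0, "gripper": 0}, {"linear": [0.33, 0, -0.21], "spin": 0, "gripper": 0}, {"linear": [0.35, 0, -0.18], "spin": 0, "gripper": 0}, {"linear": [0.36, 0, -0.15], "spin": 0, "gripper": 0}, {"linear": [0.38, 0, -0.12], "spin": 0, "gripper": 0}]'

```text
clock: 9.95
eef_pos: [0.4774, 0.1532, 0.1084]
orientation: [0.52, -0.48, 0.518, 0.481]
contact_force: [0.3, 7.8, 1.3]
grip_width: 0.174
```

```bash
cat > log.py <<'E'
from h import *
import json
o=robot.get_obs()
d={k:np.array(o[k]).tolist() for k in o}
open('log.jsonl','a').write(json.dumps(d)+'\n')
print(np.round(o['eef_pos'],4),np.round(o['contact_force'],2),np.round(o['moment'],2),o['clock'])
E
python3 log.py
```

```text
[0.4774 0.1532 0.1084] [0.35 7.85 1.26] [ 1.97 -0.08 -0.06] 9.95
```

Call:
apply_moves --series '[{"linear": [0.38, 0, -0.08], "spin": 0, "gripper": 0}, {"linear": [0.39, 0, -0.05], "spin": 0, "gripper": 0}, {"linear": [0.39, 0, -0.02], "spin": 0, "gripper": 0}, {"linear": [0.39, 0, 0.02], "spin": 0, "gripper": 0}, {"linear": [0.39, 0, 0.05], "spin": 0, "gripper": 0}, {"linear": [0.38, 0, 0.08], "spin": 0, "gripper": 0}]'

```text
clock: 10.55
eef_pos: [0.4774, 0.1539, 0.0856]
orientation: [0.52, -0.48, 0.518, 0.481]
contact_force: [-1.7, 9.6, 5.1]
grip_width: 0.175
```

```bash
python3 log.py
```

```text
[0.4774 0.1539 0.0856] [-1.73  9.56  5.09] [ 2.13  0.28 -0.09] 10.55
```

Call:
apply_moves --series '[{"linear": [0.38, 0, 0.12], "spin": 0, "gripper": 0}, {"linear": [0.36, 0, 0.15], "spin": 0, "gripper": 0}, {"linear": [0.35, 0, 0.18], "spin": 0, "gripper": 0}, {"linear": [0.33, 0, 0.21], "spin": 0, "gripper": 0}, {"linear": [0.31, 0, 0.24], "spin": 0, "gripper": 0}, {"linear": [0.29, 0, 0.27], "spin": 0, "gripper": 0}]'

```text
clock: 11.15
eef_pos: [0.4786, 0.1656, 0.0658]
orientation: [0.52, -0.48, 0.518, 0.481]
contact_force: [-3.4, 8.0, 9.7]
grip_width: 0.173
```

```bash
python3 log.py
```

```text
[0.4786 0.1656 0.0658] [-3.37  8.04  9.75] [ 1.89  0.62 -0.05] 11.15
```

Call:
apply_moves --series '[{"linear": [0.27, 0, 0.29], "spin": 0, "gripper": 0}, {"linear": [0.24, 0, 0.31], "spin": 0, "gripper": 0}, {"linear": [0.21, 0, 0.33], "spin": 0, "gripper": 0}, {"linear": [0.18, 0, 0.35], "spin": 0, "gripper": 0}, {"linear": [0.15, 0, 0.36], "spin": 0, "gripper": 0}, {"linear": [0.12, 0, 0.38], "spin": 0, "gripper": 0}]'

```text
clock: 11.75
eef_pos: [0.4803, 0.185, 0.0546]
orientation: [0.52, -0.48, 0.518, 0.481]
contact_force: [-4.7, 3.7, 17.0]
grip_width: 0.172
```

```bash
python3 log.py
python3 - <<'E'
import json,numpy as np
from scipy.optimize import least_squares
L=[json.loads(l) for l in open('log.jsonl')]
P=np.array([l['eef_pos'] for l in L]+[[.4783,.1639,.1287]])
f=lambda p:np.hypot(P[:,1]-p[0],P[:,2]-p[1])-(p[2] if len(p)>2 else .045)
print(least_squares(f,[.195,.096]).x,f(least_squares(f,[.195,.096]).x)); r=least_squares(f,[.195,.096,.045]);print(r.x,r.fun)
E
```

```text
[0.4803 0.185  0.0546] [-4.74  3.73 16.95] [ 0.85  0.97 -0.07] 11.75
[0.19698162 0.09807219] [ 1.72210584e-05 -1.00232343e-04 -1.10710498e-05  9.96388067e-05
  8.27745188e-05]
[0.19730868 0.09816559 0.04527528] [ 3.91910410e-05 -3.53792536e-05  8.96943649e-06  2.24520170e-06
 -1.50264255e-05]
```

Call:
apply_moves --series '[{"linear": [-0.02, 0, 0.44], "spin": 0, "gripper": 0}, {"linear": [0.03, 0, 0.43], "spin": 0, "gripper": 0}, {"linear": [0.0, 0, 0.42], "spin": 0, "gripper": 0}, {"linear": [-0.02, 0, 0.39], "spin": 0, "gripper": 0}, {"linear": [-0.05, 0, 0.39], "spin": 0, "gripper": 0}, {"linear": [-0.08, 0, 0.38], "spin": 0, "gripper": 0}]'

```text
clock: 12.35
eef_pos: [0.4822, 0.2076, 0.0546]
orientation: [0.519, -0.48, 0.519, 0.48]
contact_force: [4.6, -2.3, 0.6]
grip_width: 0.174
```

```bash
python3 log.py
```

```text
[0.4822 0.2076 0.0546] [ 4.58 -2.25  0.62] [-0.55 -1.04 -0.11] 12.35
```

Call:
apply_moves --series '[{"linear": [-0.12, 0, 0.38], "spin": 0, "gripper": 0}, {"linear": [-0.15, 0, 0.36], "spin": 0, "gripper": 0}, {"linear": [-0.18, 0, 0.35], "spin": 0, "gripper": 0}, {"linear": [-0.21, 0, 0.33], "spin": 0, "gripper": 0}, {"linear": [-0.24, 0, 0.31], "spin": 0, "gripper": 0}, {"linear": [-0.27, 0, 0.29], "spin": 0, "gripper": 0}]'

```text
clock: 12.95
eef_pos: [0.484, 0.2282, 0.0661]
orientation: [0.52, -0.48, 0.519, 0.48]
contact_force: [8.2, -0.9, -5.2]
grip_width: 0.171
```

```bash
python3 log.py
```

```text
[0.484  0.2282 0.0661] [ 8.18 -0.91 -5.17] [-0.06 -1.68 -0.06] 12.95
```

Call:
apply_moves --series '[{"linear": [-0.29, 0, 0.27], "spin": 0, "gripper": 0}, {"linear": [-0.31, 0, 0.24], "spin": 0, "gripper": 0}, {"linear": [-0.33, 0, 0.21], "spin": 0, "gripper": 0}, {"linear": [-0.35, 0, 0.18], "spin": 0, "gripper": 0}, {"linear": [-0.36, 0, 0.15], "spin": 0, "gripper": 0}, {"linear": [-0.38, 0, 0.12], "spin": 0, "gripper": 0}]'

```text
clock: 13.55
eef_pos: [0.4851, 0.2402, 0.0865]
orientation: [0.52, -0.481, 0.518, 0.48]
contact_force: [8.5, 0.4, -5.1]
grip_width: 0.172
```

```bash
python3 log.py
```

```text
[0.4851 0.2402 0.0865] [ 8.49  0.35 -5.07] [ 0.18 -1.76 -0.02] 13.55
```

Call:
apply_moves --series '[{"linear": [-0.38, 0, 0.08], "spin": 0, "gripper": 0}, {"linear": [-0.39, 0, 0.05], "spin": 0, "gripper": 0}, {"linear": [-0.39, 0, 0.02], "spin": 0, "gripper": 0}, {"linear": [-0.39, 0, -0.02], "spin": 0, "gripper": 0}, {"linear": [-0.39, 0, -0.05], "spin": 0, "gripper": 0}, {"linear": [-0.38, 0, -0.08], "spin": 0, "gripper": 0}]'

```text
clock: 14.15
eef_pos: [0.4851, 0.2403, 0.1098]
orientation: [0.52, -0.481, 0.518, 0.48]
contact_force: [8.0, 1.8, -4.8]
grip_width: 0.173
```

```bash
cat > fit.py <<'E'
import json,numpy as np,sys
from scipy.optimize import least_squares
L=[json.loads(l) for l in open('log.jsonl')]
P=np.array([l['eef_pos'] for l in L]);F=np.array([l['contact_force'] for l in L])
f=lambda p:np.hypot(P[:,1]-p[0],P[:,2]-p[1])-.045
r=least_squares(f,[.197,.098],loss='soft_l1',f_scale=.001);C=r.x;print('C',C.round(4),(f(C)*1e3).round(2))
a=np.arctan2(C[0]-P[:,1],P[:,2]-C[1])
s=np.array([json.loads(l).get('dir',1) for l in open('log.jsonl')])
lat=F[:,1]*.997+F[:,0]*.077
T=np.c_[-np.cos(a),-np.sin(a)]
res=-(lat*T[:,0]+F[:,2]*T[:,1])   # resistance to clockwise motion
rad=lat*-np.sin(a)+F[:,2]*np.cos(a)
print(np.c_[np.degrees(a)%360,res,rad,s].round(2))
if len(a)>=4:
    A=np.c_[s,np.cos(a),np.sin(a)]
    # known drag/amp fit: phase only + free fit
    x=np.linalg.lstsq(A,res,rcond=None)[0]
    # resistance = drag + W*rs/rh*( -d/da of lowering) : height h=rs cos(a+d); resist=+dh/da*W -> -2.67 sin(a+d)
    amp=np.hypot(x[1],x[2]); d=np.arctan2(-x[1],-x[2])
    print('drag',x[0],'amp',amp,'slug offset d deg',np.degrees(d),'-> handle angle for slug down',(180-np.degrees(d))%360, 'resid',(res-A@x).round(2))
    g=lambda p:(3.56*s-2.67*np.sin(a+p[0]))-res
    b=min((least_squares(g,[q],loss='soft_l1') for q in np.linspace(0,6,7)),key=lambda r:r.cost);print('phase only',np.degrees(b.x)%360,'handle',(180-np.degrees(b.x))%360,b.cost)
E
python3 log.py; python3 fit.py
```

```text
[0.4851 0.2403 0.1098] [ 8.02  1.83 -4.75] [ 0.35 -1.81 -0.02] 14.15
C [0.1969 0.0982] [-0.13 -0.17  0.02  0.22 -0.09 -0.13 -0.09 -0.02]
[[ 76.9    3.    -7.36   1.  ]
 [106.41   2.23 -10.46   1.  ]
 [136.03   1.19 -12.4    1.  ]
 [164.78   1.22 -17.24   1.  ]
 [193.89   1.69  -1.06   1.  ]
 [224.33   3.81   3.5    1.  ]
 [254.89   4.64   2.29   1.  ]
 [284.87   5.22   1.14   1.  ]]
drag 3.7788205996507673 amp 2.4764677534487087 slug offset d deg -58.16408522631419 -> handle angle for slug down 238.1640852263142 resid [ 0.02  0.3  -0.17 -0.19 -0.36  0.62  0.15 -0.36]
phase only [302.64052017] handle [237.35947983] 0.7129748091848311
```

Call:
apply_moves --series '[{"linear": [-0.38, -0.06, -0.12], "spin": 0, "gripper": 0}, {"linear": [-0.36, 0, -0.15], "spin": 0, "gripper": 0}, {"linear": [-0.35, 0, -0.18], "spin": 0, "gripper": 0}, {"linear": [-0.33, 0, -0.21], "spin": 0, "gripper": 0}, {"linear": [-0.31, 0, -0.24], "spin": 0, "gripper": 0}, {"linear": [-0.29, 0, -0.27], "spin": 0, "gripper": 0}]'

```text
clock: 14.75
eef_pos: [0.4841, 0.2291, 0.1298]
orientation: [0.519, -0.48, 0.518, 0.48]
contact_force: [6.8, 3.0, -4.8]
grip_width: 0.174
```

```bash
python3 log.py
```

```text
[0.4841 0.2291 0.1298] [ 6.76  3.03 -4.8 ] [ 0.71 -1.3  -0.1 ] 14.75
```

Call:
apply_moves --series '[{"linear": [-0.27, 0, -0.29], "spin": 0, "gripper": 0}, {"linear": [-0.24, 0, -0.31], "spin": 0, "gripper": 0}, {"linear": [-0.21, 0, -0.33], "spin": 0, "gripper": 0}, {"linear": [-0.18, 0, -0.35], "spin": 0, "gripper": 0}, {"linear": [-0.15, 0, -0.36], "spin": 0, "gripper": 0}, {"linear": [-0.12, 0, -0.38], "spin": 0, "gripper": 0}]'

```text
clock: 15.35
eef_pos: [0.4824, 0.2095, 0.1416]
orientation: [0.519, -0.48, 0.518, 0.481]
contact_force: [5.0, 6.0, -4.4]
grip_width: 0.173
```

```bash
python3 log.py; python3 fit.py
```

```text
[0.4824 0.2095 0.1416] [ 4.96  5.96 -4.37] [ 1.11 -1.09 -0.05] 15.35
C [0.1969 0.0983] [-0.13 -0.14  0.07  0.27 -0.04 -0.1  -0.1  -0.05  0.07  0.13]
[[ 76.98   2.99  -7.36   1.  ]
 [106.47   2.22 -10.46   1.  ]
 [136.06   1.18 -12.4    1.  ]
 [164.78   1.22 -17.24   1.  ]
 [193.85   1.69  -1.06   1.  ]
 [224.26   3.8    3.51   1.  ]
 [254.81   4.63   2.3    1.  ]
 [284.8    5.22   1.15   1.  ]
 [314.38   5.9   -0.83   1.  ]
 [343.73   7.3   -2.42   1.  ]]
drag 3.911310007561583 amp 2.678046962903929 slug offset d deg -61.72043585225429 -> handle angle for slug down 241.7204358522543 resid [-0.21  0.19 -0.15 -0.09 -0.23  0.69  0.12 -0.52 -0.56  0.77]
phase only [300.85742296] handle [239.14257704] 1.2705379896161075
```

Call:
apply_moves --series '[{"linear": [0.12, 0, 0.38], "spin": 0, "gripper": 0}, {"linear": [0.15, 0, 0.36], "spin": 0, "gripper": 0}, {"linear": [0.18, 0, 0.35], "spin": 0, "gripper": 0}, {"linear": [0.21, 0, 0.33], "spin": 0, "gripper": 0}, {"linear": [0.24, 0, 0.31], "spin": 0, "gripper": 0}, {"linear": [0.27, 0, 0.29], "spin": 0, "gripper": 0}]'

```text
clock: 15.95
eef_pos: [0.4841, 0.2288, 0.13]
orientation: [0.519, -0.48, 0.519, 0.48]
contact_force: [4.9, 1.6, 3.8]
grip_width: 0.174
```

```bash
sed -i "s/^open/d['dir']=-1\nopen/" log.py; python3 log.py
```

```text
[0.4841 0.2288 0.13  ] [4.86 1.59 3.83] [ 0.35 -0.93 -0.03] 15.95
```

Call:
apply_moves --series '[{"linear": [0.29, 0, 0.27], "spin": 0, "gripper": 0}, {"linear": [0.31, 0, 0.24], "spin": 0, "gripper": 0}, {"linear": [0.33, 0, 0.21], "spin": 0, "gripper": 0}, {"linear": [0.35, 0, 0.18], "spin": 0, "gripper": 0}, {"linear": [0.36, 0, 0.15], "spin": 0, "gripper": 0}, {"linear": [0.38, 0, 0.12], "spin": 0, "gripper": 0}]'

```text
clock: 16.55
eef_pos: [0.4852, 0.2404, 0.1097]
orientation: [0.519, -0.48, 0.519, 0.48]
contact_force: [5.4, 1.5, 2.6]
grip_width: 0.168
```

```bash
python3 log.py
```

```text
[0.4852 0.2404 0.1097] [5.42 1.47 2.6 ] [ 0.51 -1.19 -0.1 ] 16.55
```

Call:
apply_moves --series '[{"linear": [0.38, 0, 0.08], "spin": 0, "gripper": 0}, {"linear": [0.39, 0, 0.05], "spin": 0, "gripper": 0}, {"linear": [0.39, 0, 0.02], "spin": 0, "gripper": 0}, {"linear": [0.39, 0, -0.02], "spin": 0, "gripper": 0}, {"linear": [0.39, 0, -0.05], "spin": 0, "gripper": 0}, {"linear": [0.38, 0, -0.08], "spin": 0, "gripper": 0}]'

```text
clock: 17.15
eef_pos: [0.4851, 0.2402, 0.0864]
orientation: [0.519, -0.48, 0.519, 0.48]
contact_force: [5.2, 1.1, 2.1]
grip_width: 0.178
```

```bash
python3 log.py; python3 fit.py
```

```text
[0.4851 0.2402 0.0864] [5.17 1.13 2.08] [ 0.42 -1.14 -0.08] 17.15
C [0.1969 0.0983] [-0.14 -0.15  0.06  0.27 -0.03 -0.09 -0.08 -0.03  0.08  0.13 -0.02 -0.04
 -0.04]
[[ 76.98   2.99  -7.36   1.  ]
 [106.48   2.22 -10.46   1.  ]
 [136.08   1.18 -12.4    1.  ]
 [164.8    1.21 -17.24   1.  ]
 [193.87   1.69  -1.06   1.  ]
 [224.28   3.8    3.51   1.  ]
 [254.82   4.63   2.3    1.  ]
 [284.8    5.22   1.15   1.  ]
 [314.36   5.91  -0.83   1.  ]
 [343.7    7.3   -2.42   1.  ]
 [314.79  -1.33   4.09  -1.  ]
 [284.69  -2.04   2.48  -1.  ]
 [254.66  -2.41   0.92  -1.  ]]
drag 3.8311049379787896 amp 2.644835615891228 slug offset d deg -58.296587036057915 -> handle angle for slug down 238.29658703605793 resid [ 0.01  0.36 -0.07 -0.08 -0.29  0.61  0.05 -0.53 -0.49  0.92 -0.07 -0.13
  0.68]
phase only [301.11750845] handle [238.88249155] 1.4950797944852272
```

Call:
apply_moves --series '[{"linear": [0.38, -0.05, -0.12], "spin": 0, "gripper": 0}, {"linear": [0.36, 0, -0.15], "spin": 0, "gripper": 0}, {"linear": [0.35, 0, -0.18], "spin": 0, "gripper": 0}, {"linear": [0, 0, 0], "spin": 0, "gripper": 0}, {"linear": [0, 0, 0], "spin": 0, "gripper": 0}, {"linear": [0, 0, 0], "spin": 0, "gripper": 0}]'

```text
clock: 17.75
eef_pos: [0.4847, 0.2351, 0.0749]
orientation: [0.519, -0.48, 0.519, 0.48]
contact_force: [6.6, 3.2, -4.8]
grip_width: 0.167
```

```bash
python3 - <<'E'
from h import *
snap('top','top10');snap('side','side10')
o,r=st();p=o['eef_pos'];print('handle deg',np.degrees(np.arctan2(.1969-p[1],p[2]-.0983))%360)
crop('top10',240,80,360,220,5);crop('side10',240,90,360,260,4)
E
```

```text
clock 17.85
joints [-0.8064  0.2424  0.3089  1.9194 -0.087   0.9929  1.0345]
dq [-0.0009 -0.0008 -0.0022  0.0005 -0.0004 -0.0016 -0.0007]
joint_torque [  0.1103 -51.5611   3.4608 -31.8475   0.1388   2.6406   0.0735]
eef_pos [0.4847 0.2351 0.0749]
orientation [ 0.519  -0.4802  0.5192  0.4801]
contact_force [ 6.6571  3.679  -4.446 ]
moment [ 0.7596 -1.313  -0.0867]
grip_width 0.1703
[[-0.    -0.997  0.078]
 [-0.     0.078  0.997]
 [-1.     0.    -0.   ]]
handle deg 238.4909725717829
```

View pics/top10_c240_80.png

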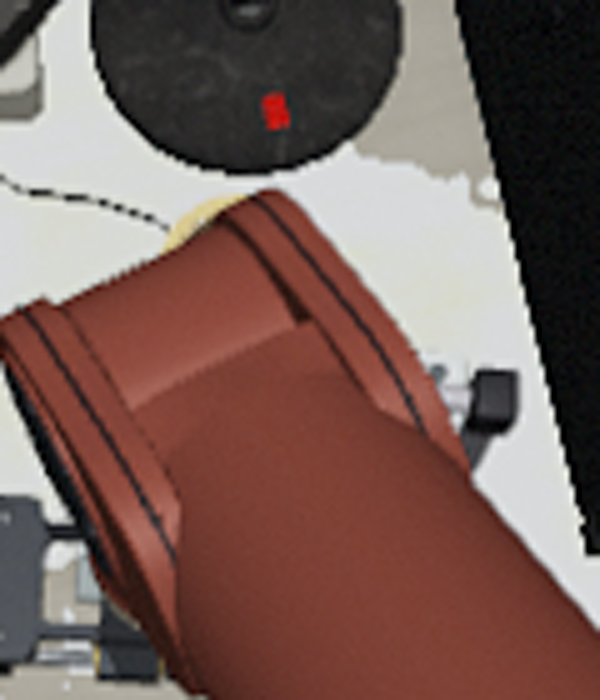

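View pics/side10_c240_90.png

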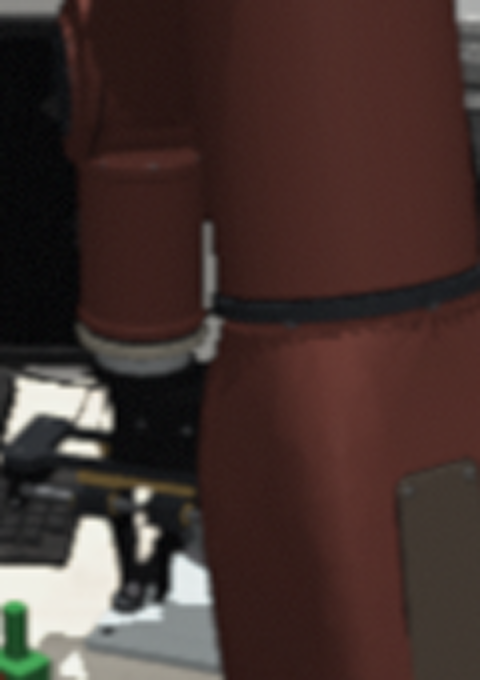

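Call:
apply_moves --series '[{"linear": [0, 0, 0], "spin": 0, "gripper": 0.45}, {"linear": [0, 0, 0], "spin": 0, "gripper": 0.45}, {"linear": [0, 0, 0], "spin": 0, "gripper": 0.45}, {"linear": [0, 0, 0], "spin": 0, "gripper": 0.45}]'

```text
clock: 18.25
eef_pos: [0.4842, 0.2348, 0.0753]
orientation: [0.519, -0.48, 0.52, 0.48]
contact_force: [0.9, 0.3, 0.8]
grip_width: 0.423
```

```bash
python3 log.py
```

```text
[0.4842 0.2348 0.0753] [0.91 0.34 0.78] [-0.03 -0.   -0.01] 18.25
```

Call:
apply_moves --series '[{"linear": [-1.5, 0, 0], "spin": 0, "gripper": 0.45}, {"linear": [-3, 0, 0], "spin": 0, "gripper": 0.45}, {"linear": [-4, 0, 0], "spin": 0, "gripper": 0.45}, {"linear": [-4, 0, 0], "spin": 0, "gripper": 0.45}, {"linear": [-4, 0, -2], "spin": 0, "gripper": 0.45}, {"linear": [-3, 0, -3], "spin": 0, "gripper": 0.45}, {"linear": [-0.5, 0, -2], "spin": 0, "gripper": 0.45}, {"linear": [0, 0, 0], "spin": 0, "gripper": 0.45}]'

```text
clock: 19.05
eef_pos: [0.48, 0.1623, 0.2769]
orientation: [0.521, -0.479, 0.519, 0.479]
contact_force: [-0.1, 0.3, -0.5]
grip_width: 0.45
```

```bash
python3 - <<'E'
from h import *
snap('top','top11');snap('side','side11')
st()
crop('top11',240,80,360,220,5);crop('side11',240,90,360,260,4)
E
```

```text
clock 19.15
joints [-0.7794  0.0043  0.3636  1.7413 -0.0021  1.397   1.0769]
dq [-0.0113  0.0235 -0.019   0.0019 -0.0029 -0.0013 -0.0025]
joint_torque [  1.3603 -39.5965   1.4131 -41.4493   0.2744   0.1937   0.0819]
eef_pos [0.4789 0.1653 0.275 ]
orientation [ 0.519  -0.4798  0.5194  0.4803]
contact_force [-0.6556  0.6511 -1.0242]
moment [ 0.1221 -0.0014 -0.0716]
grip_width 0.4509
[[-0.001 -0.997  0.078]
 [ 0.     0.078  0.997]
 [-1.     0.001  0.   ]]
```

View pics/top11_c240_80.png

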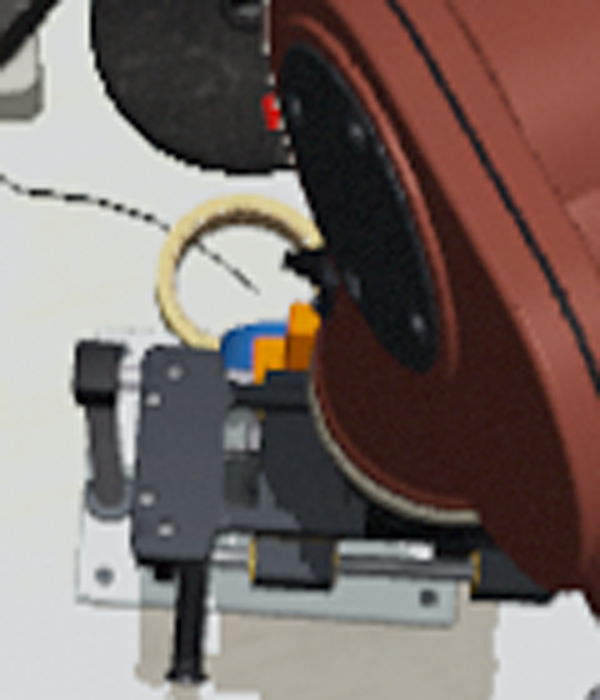

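View pics/side11_c240_90.png

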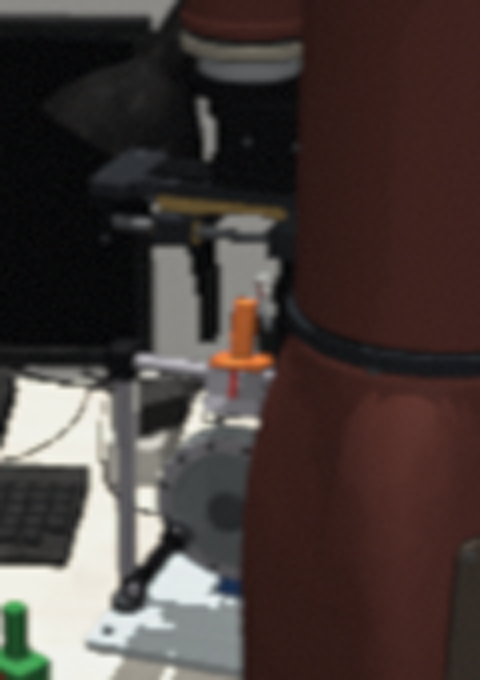

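Call:
apply_moves --series '[{"linear": [0.5, 0, 2], "spin": 0, "gripper": 0.45}, {"linear": [3, 0, 3], "spin": 0, "gripper": 0.45}, {"linear": [4, 0, 2], "spin": 0, "gripper": 0.45}, {"linear": [4, 0, 0], "spin": 0, "gripper": 0.45}, {"linear": [3, 0, 0], "spin": 0, "gripper": 0.45}, {"linear": [0, 0, 0], "spin": 0, "gripper": 0.45}]'

```text
clock: 19.75
eef_pos: [0.481, 0.2354, 0.1251]
orientation: [0.515, -0.48, 0.522, 0.481]
contact_force: [-1.1, -0.4, 1.1]
grip_width: 0.453
```

Call:
apply_moves --series '[{"linear": [1.5, 0, 0], "spin": 0, "gripper": 0.45}, {"linear": [2, 0, 0], "spin": 0, "gripper": 0.45}, {"linear": [1.5, 0, 0], "spin": 0, "gripper": 0.45}, {"linear": [0.5, 0, 0], "spin": 0, "gripper": 0.45}, {"linear": [0, 0, 0], "spin": 0, "gripper": 0.45}]'

```text
clock: 20.25
eef_pos: [0.4846, 0.2359, 0.0758]
orientation: [0.519, -0.48, 0.519, 0.48]
contact_force: [1.2, 0.8, -0.8]
grip_width: 0.449
```

Call:
apply_moves --series '[{"linear": [0, 0, 0], "spin": 0, "gripper": 0}, {"linear": [0, 0, 0], "spin": 0, "gripper": 0}, {"linear": [0, 0, 0], "spin": 0, "gripper": 0}, {"linear": [0, 0, 0], "spin": 0, "gripper": 0}, {"linear": [0, 0, 0], "spin": 0, "gripper": 0}, {"linear": [0, 0, 0], "spin": 0, "gripper": 0}, {"linear": [0, 0, 0], "spin": 0, "gripper": 0}]'

```text
clock: 20.95
eef_pos: [0.485, 0.2352, 0.076]
orientation: [0.519, -0.48, 0.519, 0.48]
contact_force: [-0.9, -2.2, 4.7]
grip_width: 0.169
```

```bash
python3 - <<'E'
from h import *
o,r=st();p=o['eef_pos'];print('handle deg',np.degrees(np.arctan2(.1969-p[1],p[2]-.0983))%360, o['grip_width']*87)
E
```

```text
clock 20.95
joints [-0.8083  0.2412  0.3113  1.9183 -0.0873  0.9946  1.0349]
dq [ 0.0001 -0.0008 -0.001  -0.0004  0.0008  0.     -0.0001]
joint_torque [ -0.5519 -48.0474   2.6975 -33.4024  -0.2282  -0.4252   0.0683]
eef_pos [0.485  0.2352 0.076 ]
orientation [ 0.5193 -0.4802  0.519   0.4801]
contact_force [-0.8744 -2.1726  4.7403]
moment [-0.3479  0.173  -0.0533]
grip_width 0.1691
[[ 0.    -0.997  0.078]
 [ 0.     0.078  0.997]
 [-1.    -0.     0.   ]]
handle deg 239.80149848484155 14.707511789099026
```

```bash
python3 -c "
from station import robot
print(robot.close_job())"
```

```text
the job is handed in; nothing more can be done
None
```

The job is handed in at about 21 s of the 67 s allowed. The clip is on the bar, and the arm is holding the crank handle at rest with the heavy side estimated straight down.

**Clip:** I hung the orange clip astride the middle of the bar and let go. The side and top pictures showed it upright. After the turning I let go of the handle, lifted clear and looked again. It was in the same place in both views. I then gripped the handle again.

**Heavy side:** I turned the rotor about 300° clockwise and about 105° back, logging the wrist force every 30°.
- **Fit:** about 3.8 N of drag and 2.6 N from the slug at the handle. The figures you gave work out to 3.6 N and 2.7 N.
- **Angle:** the slug is down with the handle at about 239°, lower left. The different fits gave between 237° and 242°.

**Last reading:** handle at about 239.8°, joint speeds near zero, and grip set to 30 N with the opening at 14.7 mm. The sleeve is 16 mm, so this reads about 1 mm small, as it did on the first grip.

**Not fully checked:**
- The arm hid the clip from both cameras during the final hold, so the last sight of it was just before I re-gripped.
- An unexplained force along the axle of up to about 8 N appeared during the turning. It was gone after re-gripping.

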